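Restack the connector cartons crosswise on the dispatch board

TASK

Take the stack of four slim cartons on the black tray apart and rebuild it on the plywood dispatch board: first the red and blue cartons side by side on the board, then the yellow and green ones on top, crosswise over them. Each carton must lie lengthwise, centred on the line between the two painted patches of its own colour. Keep the cartons the right way up, leave the tape roll and the jar alone, and let go of everything at the end.

Things in the scene. Friction and masses are not known exactly. Their poses are not given: they have to be found in the camera images.
- carton_red: rigid cardboard carton, 180 (its x) x 48 (y) x 45 mm (z, height), 0.25 kg, red bands round middle and ends. Origin: centre of underside. Half turn about z looks the same. Starts in the upper layer of the stack on the black tray (floor 12 mm up): two parallel cartons, two more on top at right angles; 56 mm free between cartons of a layer.
- carton_blue: rigid cardboard carton, 180 (its x) x 48 (y) x 45 mm (z, height), 0.25 kg, blue bands round middle and ends. Origin: centre of underside. Half turn about z looks the same. Starts in the upper layer of the stack on the black tray (floor 12 mm up): two parallel cartons, two more on top at right angles; 56 mm free between cartons of a layer.
- carton_yellow: rigid cardboard carton, 180 (its x) x 48 (y) x 45 mm (z, height), 0.25 kg, yellow bands round middle and ends. Origin: centre of underside. Half turn about z looks the same. Starts in the lower layer of the stack on the black tray (floor 12 mm up): two parallel cartons, two more on top at right angles; 56 mm free between cartons of a layer.
- carton_green: rigid cardboard carton, 180 (its x) x 48 (y) x 45 mm (z, height), 0.25 kg, green bands round middle and ends. Origin: centre of underside. Half turn about z looks the same. Starts in the lower layer of the stack on the black tray (floor 12 mm up): two parallel cartons, two more on top at right angles; 56 mm free between cartons of a layer.
- marks_red: two flat red patches (18 x 44 mm) painted 210 mm apart on the fixed plywood board (240 mm square, top 12 mm up). Origin: midway between them on the board's top; x runs from patch to patch. Carton's length lies along x, centred on the origin, directly on the board. Parallel to the other bottom marks, 104 mm from them.
- marks_blue: two flat blue patches (18 x 44 mm) painted 210 mm apart on the fixed plywood board (240 mm square, top 12 mm up). Origin: midway between them on the board's top; x runs from patch to patch. Carton's length lies along x, centred on the origin, directly on the board. Parallel to the other bottom marks, 104 mm from them.
- marks_yellow: two flat yellow patches (18 x 44 mm) painted 210 mm apart on the fixed plywood board (240 mm square, top 12 mm up). Origin: midway between them on the board's top; x runs from patch to patch. Carton's length lies along x, centred on the origin, on the red and blue cartons, underside 45 mm above the board. At right angles to the red and blue marks.
- marks_green: two flat green patches (18 x 44 mm) painted 210 mm apart on the fixed plywood board (240 mm square, top 12 mm up). Origin: midway between them on the board's top; x runs from patch to patch. Carton's length lies along x, centred on the origin, on the red and blue cartons, underside 45 mm above the board. At right angles to the red and blue marks.
- tape_roll: bystander: roll of white tape lying flat on the table, 100 mm across, 25 mm high; origin at the centre of its underside. Leave it alone.
- jar: bystander: amber jar with a grey cap, 70 mm across, 80 mm high, standing on the table; origin at the centre of its underside. Leave it alone.

How it is judged:
On the way:
1. red and blue cartons lie on the board at their own marks (horizontal distance between carton_red and marks_red below 0.015 m and angle between the x axis of carton_red and the x axis of marks_red, either way round below 0.15 rad and z of carton_red in the frame of marks_red between -0.006 and 0.006 m and horizontal distance between carton_blue and marks_blue below 0.015 m and angle between the x axis of carton_blue and the x axis of marks_blue, either way round below 0.15 rad and z of carton_blue in the frame of marks_blue between -0.006 and 0.006 m), for 0.2 s.
At the end, for the whole second after the job is handed in: Red and blue lie on the board, yellow and green crosswise on top: each within 15 mm horizontally of the midpoint of its own marks, within 0.15 rad of their line, within 6 mm of its layer's height, level within 0.1 rad, released and at rest (all of step 1 and horizontal distance between carton_yellow and marks_yellow below 0.015 m and angle between the x axis of carton_yellow and the x axis of marks_yellow, either way round below 0.15 rad and z of carton_yellow in the frame of marks_yellow between 0.039 and 0.051 m and horizontal distance between carton_green and marks_green below 0.015 m and angle between the x axis of carton_green and the x axis of marks_green, either way round below 0.15 rad and z of carton_green in the frame of marks_green between 0.039 and 0.051 m and angle between each of carton_red, carton_blue, carton_yellow, carton_green's own z axis and vertical below 0.1 rad and linear speed of each of carton_red, carton_blue, carton_yellow, carton_green below 0.02 m/s); the robot touches nothing.
It fails at once if a carton is tipped over (more than 0.7 rad from upright) (angle between any of carton_red, carton_blue, carton_yellow, carton_green's own z axis and vertical above 0.7 rad).
It fails at once if the tape roll or the jar is moved by more than 30 mm (distance of any of tape_roll, jar from where it was at the start of the episode above 0.03 m).
It also fails if it takes over 134 s, if anything falls off the work surface, if the arm or the gripper's body presses on something with over 40 N, if the wrist force passes 120 N, or if a joint passes its speed limit or range.

ROBOT

A 6-joint arm with a two-finger parallel gripper is mounted at the origin on the work surface. World frame = base frame: x ahead of the robot, y to its left, z up, the work surface at z = 0. Lengths are in m, angles in rad, forces in N, time in s.
With the tool pointing down it reaches from about 0.35 to 0.775 m from the base axis. Payload 7.3 kg.
Tool frame: the origin (TCP) lies at the centre of the arm's flange, where the gripper is bolted on; the fingertips stand 178 mm ahead of it and the grasp point (between the pads) lies 159 mm ahead of it (tip_extent is the distance from the TCP to the fingertips, in m); z points along the fingers, y is the line along which they close (so a half turn about z gives the same grasp; the last joint's range is limited). The gripper opens to 92 mm and grips with 3 to 60 N. Pads are 19 mm wide; open, the fingers measure 130 mm over their backs; the gripper's body (75 mm by 190 mm) begins 47 mm behind the grasp point.
Start: joints at [1.078, 0.342, 1.524, -0, 1.275, -0.146], TCP at [0.178, 0.494, 0.405] pointing down, gripper open.
Joint ranges: [-2.53, 2.53], [-0.77, 2.02], [0.04, 2.7], [-1, 4.14], [0.28, 2.66], [-3.11, 3.11]. Speed limits (rad/s): [2.57, 2.57, 3.14, 3.14, 3.14, 3.14].

INTERFACE

Orientations are given as [roll, pitch, yaw] about the fixed x, y, z axes, in that order (R = Rz(yaw) Ry(pitch) Rx(roll)).
In Python, from cell import * gives the robot as it stands.
- The arm moves only by the tool arm_command, never from a script. Its arguments are lists of equal length, an entry for each row: "xyz": the shift along the world's x, y, z in mm, a list of three; "spin": the turn about the world's z in degrees. In form: {"xyz": [[tx, ty, tz], ...], "spin": [spin, ...]}. A call has 1 to 20 rows; each row shifts and turns the commanded pose from where the row before left it; what a row does not reach is not made up. A row lasts 1/10 s, in which the tool goes at most 50 mm and 8.59 degrees, less where a joint would pass 70% of its speed; a pose out of reach is approached as far as the arm can. A call with a gripper value outside its range is refused whole. "jaw" is the opening, from -1 (shut) to 1 (fully open), set as the call begins (left out, the last holds). The fingers move at their own pace and stop on an object; "squeeze" is the grip in N (left out, the last holds). Time passes only in rows, so rows that do not move let the fingers close. It gives the time, the measured TCP pose, the force, the opening and the grip force at its end, in the units of the state.
- observe(): the state, without advancing time (a new reading comes with each control period).
- read_camera(name): name is "scene" or "top"; returns a dict with "img" (420x560x3 uint8, red, green, blue), "depth" (420x560 float32, m along the optical axis (not along the pixel's ray), 0 where there is no reading), "fx", "fy", "cx", "cy" (pixels), "world_from_camera" (4x4, takes a point from camera to world coordinates). Camera axes: x right, y up, looking along -z (the intrinsics and any distortion apply to the point x, -y, -z); pixel columns grow to the right and rows downward; lengths in m; the calibration is good to about 2 mm. A picture is of the moment at which its call begins.
- hand_in(): hands the job in; it is judged then, once.
The state is a dict: "time": time; "qpos": joint angles; "qvel": joint speeds; "joint_efforts": joint torques, N m; "tool_pos": TCP position; "tool_rot": TCP orientation; "contact_force": force on the tool from outside, world axes, zero at the start; "torque": the same for the moment, N m; "opening": finger opening in m; "grip_force": force on a finger pad.
Only numpy, scipy, OpenCV 4.12 (cv2) and the standard library are available. Lean on these libraries where they do the work, as an engineer would, in place of code of your own. Each camera call takes 0.05 s, during which the arm holds its last target. There are 200 camera calls.

## Working session

There is one attempt and no reset: what is moved stays moved. The work goes in short steps, Python scripts to look and compute and a tool call to move; the robot and the scene stay as the last step left them, time stands still between calls to the robot, and variables do not carry over. Pictures are saved under pics/ and viewed, at most 14 in all, crops included, and the job is handed in when it is done.

Besides the shell and the picture viewer there is one more tool, called after "Request:" by a JSON object that holds its "fn" and its "kwargs". arm_command: Moves the arm, as the interface text tells. Its arguments: {"type":"object","properties":{"xyz":{"type":"array","items":{"type":"array","items":{"type":"number"}}},"spin":{"type":"array","items":{"type":"number"}},"jaw":{"type":"number"},"squeeze":{"type":"number"}},"required":["xyz","spin"]}

```bash
ls; mkdir -p pics; cat > h.py <<'E'
from cell import *
import numpy as np, cv2
def grab(n):
    c=read_camera(n); return c
def save(c,f): cv2.imwrite(f,c["img"][:,:,::-1])
def pts(c):
    d=c["depth"]; v,u=np.mgrid[:d.shape[0],:d.shape[1]]
    p=np.stack([(u-c["cx"])/c["fx"]*d,-(v-c["cy"])/c["fy"]*d,-d],-1)
    T=c["world_from_camera"]; return p@T[:3,:3].T+T[:3,3]
def ray(c,u,v,z):
    T=c["world_from_camera"]; d=T[:3,:3]@np.array([(u-c["cx"])/c["fx"],-(v-c["cy"])/c["fy"],-1]); o=T[:3,3]
    return o+d*(z-o[2])/d[2]
E
python3 - <<'E'
from h import *
s=observe(); print(s)
for n in("top","scene"):
    c=grab(n); save(c,f"pics/{n}0.png"); print({k:c[k] for k in c if k not in("img","depth")}, (c["depth"]==0).mean())
E
```

```text
pics
{'time': 0.0, 'qpos': array([ 1.07801226e+00,  3.42696731e-01,  1.52501987e+00,  2.06354326e-05,
        1.27538508e+00, -1.46016920e-01]), 'qvel': array([-7.11727557e-04,  4.28848622e-06, -7.61882646e-04,  4.07322345e-04,
       -3.64606002e-04,  2.22492254e-03]), 'joint_efforts': array([ 1.58296825e-03, -4.31229687e+01, -2.44222373e+01,  7.19431113e-02,
        5.58969914e-02, -1.36945919e-04]), 'tool_pos': array([0.1783446 , 0.49363219, 0.40405725]), 'tool_rot': array([-3.14010256e+00, -2.39083029e-04,  2.79481931e+00]), 'contact_force': array([ 0.49873849,  0.74188515, -0.16522957]), 'torque': array([ 0.04978728,  0.01576965, -0.00570945]), 'grip_force': 0.0, 'opening': 0.09206582796234856}
{'fx': 527.6926779814202, 'fy': 527.6926779814202, 'cx': 290.7479314008429, 'cy': 208.8367396238255, 'world_from_camera': array([[-0.00630134,  0.99589386, -0.09030899,  0.53674547],
       [-0.99996228, -0.00573555,  0.00652313, -0.00425056],
       [ 0.00597837,  0.09034669,  0.99589243,  1.19852048],
       [ 0.        ,  0.        ,  0.        ,  1.        ]])} 0.0038477891156462585
{'fx': 545.0604239382282, 'fy': 545.0604239382282, 'cx': 276.7053813476349, 'cy': 207.14034209928667, 'world_from_camera': array([[-0.30288846, -0.73739661,  0.60374234,  1.45307728],
       [ 0.95302351, -0.23290571,  0.19365205,  0.26402668],
       [-0.00218333,  0.63403562,  0.77330076,  1.16734993],
       [ 0.        ,  0.        ,  0.        ,  1.        ]])} 0.0038775510204081634
```

View pics/top0.png

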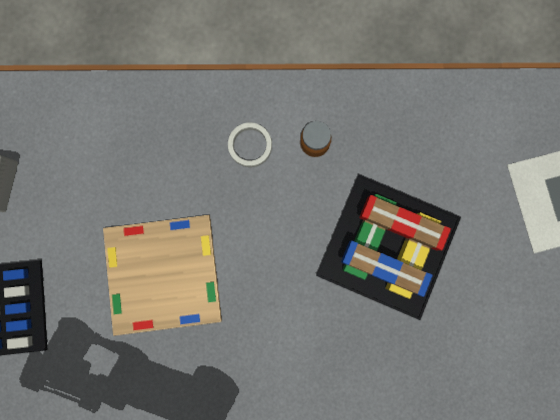

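View pics/scene0.png

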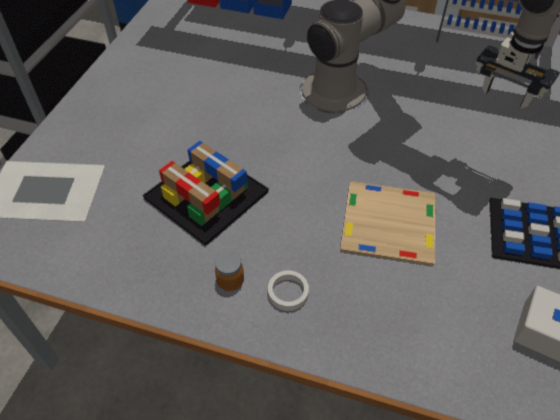

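The top view shows the board with its patches: red at (133,231) and (143,325), blue at (180,226) and (190,319), yellow at (112,257) and (206,246), green at (117,304) and (211,292). The stack on the tray has red at about (406,222) and blue at about (388,268) on top. The roll (249,144) and jar (316,138) are clear of both. The scene view agrees with this.

```bash
cat >> h.py <<'E'
HUE={"red":[(0,8),(172,180)],"blue":[(105,125)],"yellow":[(22,32)],"green":[(50,85)]}
def mask(c,col):
    h=cv2.cvtColor(c["img"],cv2.COLOR_RGB2HSV); m=np.zeros(h.shape[:2],bool)
    for a,b in HUE[col]: m|=(h[...,0]>=a)&(h[...,0]<=b)&(h[...,1]>150)&(h[...,2]>60)
    return m
def blobs(m,amin=20):
    n,l,st,ce=cv2.connectedComponentsWithStats(m.astype(np.uint8))
    return [(l==i,ce[i],st[i,4]) for i in range(1,n) if st[i,4]>amin]
def tri(ca,ua,cb,ub):
    A=[];B=[]
    for c,(u,v) in((ca,ua),(cb,ub)):
        T=c["world_from_camera"];d=T[:3,:3]@np.array([(u-c["cx"])/c["fx"],-(v-c["cy"])/c["fy"],-1]);d/=np.linalg.norm(d)
        P=np.eye(3)-np.outer(d,d);A.append(P);B.append(P@T[:3,3])
    return np.linalg.lstsq(np.vstack(A),np.hstack(B),rcond=None)[0]
def topcarton(c,col,zlo,zhi):
    P=pts(c); m=mask(c,col)&(P[...,2]>zlo)&(P[...,2]<zhi)
    q=P[m]; 
    z=np.median(q[:,2]); vu=np.argwhere(m)
    w=np.array([ray(c,u,v,z)[:2] for v,u in vu])
    (cx,cy),(a,b),an=cv2.minAreaRect((w*1000).astype(np.float32))
    if a<b: a,b,an=b,a,an+90
    return cx,cy,z*1000,a,b,(an+90)%180-90
E
python3 - <<'E'
from h import *
np.set_printoptions(precision=1,suppress=True)
t=grab("top");s=grab("scene");Pt=pts(t);Ps=pts(s)
for col in HUE:
    tb=[(ce,a,np.median(Pt[m],0)*1000) for m,ce,a in blobs(mask(t,col))]
    sb=[(ce,a,np.median(Ps[m],0)*1000) for m,ce,a in blobs(mask(s,col))]
    print(col)
    for x in tb:
        print(" top",*x)
        for y in sb:
            if np.linalg.norm(x[2][:2]-y[2][:2])<25 and x[2][2]<30: print("   scene",y[2],"tri",tri(t,x[0],s,y[0])*1000,"ray12",ray(t,*x[0],.012)*1000)
for n,c in(("top",t),("scene",s)):
    for col in("red","blue"): print(n,col,np.array(topcarton(c,col,.094,.115)))
    for col in("yellow","green"): print(n,col,np.array(topcarton(c,col,.050,.065)))
E
```

```text
red
 top [367.9 207.1] 210 [ 639.2 -172.7  101.9]
 top [408.6 215. ] 228 [ 621.8 -258.2  102.6]
 top [402.4 229.7] 279 [ 591.3 -245.1  101.9]
 top [133.2 230.5] 150 [596.5 341.7  13. ]
   scene [597.5 340.8  11.7] tri [597.7 341.4  12.3] ray12 [597.6 342.   12. ]
 top [442.6 238.6] 196 [ 571.4 -327.9  102.1]
 top [142.5 324.7] 156 [388.8 316.7  13. ]
   scene [388.5 316.1  12. ] tri [389.4 316.3  13. ] ray12 [389.1 317.3  12. ]
blue
 top [179.6 224.6] 117 [609.4 238.5  12.4]
   scene [610.3 237.6  12.1] tri [610.1 238.1  12.5] ray12 [610.1 238.2  12. ]
 top [349.4 252.4] 170 [ 544.6 -131.9  102.5]
 top [389.9 261.2] 216 [ 526.5 -216.2  102.3]
 top [384.3 275.2] 221 [ 497.8 -204.9  102.3]
 top [ 13.5 274.3] 223 [502.7 598.5  29.9]
   scene [508.9 596.4  27. ] tri [502.3 599.2  21.7] ray12 [501.6 606.   12. ]
 top [425.  284.5] 156 [ 477.  -287.5  102.3]
 top [ 15.4 308.2] 224 [429.  589.6  29.8]
   scene [406.1 587.4  27.2] tri [429.9 582.6  43.1] ray12 [427.  598.8  12. ]
 top [189.7 318.8] 122 [400.9 212.8  13. ]
   scene [401.9 213.   11.6] tri [401.4 212.8  12.4] ray12 [401.2 213.
[... 565 characters left out ...]
green
 top [385.2 198.8] 59 [ 660.6 -217.    58.2]
 top [363.4 233.2] 182 [ 586.7 -168.    57.6]
 top [376.7 238.7] 145 [ 573.8 -197.8   57.4]
 top [116.6 303.5] 121 [435.  375.1  13.2]
   scene [433.8 375.1  12. ] tri [435.8 375.4  12.2] ray12 [435.7 375.5  12. ]
top red [ 607.7 -250.3  102.5  181.3   49.6   66.5]
top blue [ 512.6 -209.3  102.5  181.3   48.7   66.6]
top yellow [ 540.  -277.    57.6  180.6   50.1  -23.4]
top green [ 581.1 -182.3   57.6  180.3   49.1  -23.5]
scene red [ 612.3 -249.7  101.2  188.3   53.6   66.4]
scene blue [  48.2  115.8  100.2 1222.4  193.3  -35. ]
scene yellow [ 571.9 -290.4   56.2  120.8   55.2  -23.3]
scene green [ 613.8 -197.2   55.9  118.    51.2  -22.8]
```

Request:
{"fn": "arm_command", "kwargs": {"xyz": [[21.5,-37.2,-3],[21.5,-37.2,-3],[21.5,-37.2,-3],[21.5,-37.2,-3],[21.5,-37.2,-3],[21.5,-37.2,-3],[21.5,-37.2,-3],[21.5,-37.2,-3],[21.5,-37.2,-3],[21.5,-37.2,-3],[21.5,-37.2,-3],[21.5,-37.2,-3],[21.5,-37.2,-3],[21.5,-37.2,-3],[21.5,-37.2,-3],[21.5,-37.2,-3],[21.5,-37.2,-3],[21.5,-37.2,-3],[21.5,-37.2,-3],[21.5,-37.2,-3]], "spin": [-4.7,-4.7,-4.7,-4.7,-4.7,-4.7,-4.7,-4.7,-4.7,-4.7,-4.7,-4.7,-4.7,-4.7,-4.7,-4.7,-4.7,-4.7,-4.7,-4.7], "jaw": 1}}

```text
time: 2.2
tool_pos: [0.609, -0.2519, 0.3443]
tool_rot: [-3.141, -0.0, 1.151]
contact_force: [0.5, 0.6, -0.8]
opening: 0.0915
grip_force: 0.0
```

Request:
{"fn": "arm_command", "kwargs": {"xyz": [[0,0,0],[-1.5,1.5,-20],[0,0,-20],[0,0,-20],[0,0,-15],[0,0,-12],[0,0,-7],[0,0,-4],[0,0,0],[0,0,0]], "spin": [0,0.5,0,0,0,0,0,0,0,0]}}

```text
time: 3.2
tool_pos: [0.6071, -0.2488, 0.2474]
tool_rot: [3.14, 0.0, 1.163]
contact_force: [-0.7, 0.1, 0.2]
opening: 0.092
grip_force: 0.0
```

Request:
{"fn": "arm_command", "kwargs": {"xyz": [[0,0,0],[0,0,0],[0,0,0],[0,0,0],[0,0,0],[0,0,0],[0,0,0],[0,0,0]], "spin": [0,0,0,0,0,0,0,0], "jaw": -1, "squeeze": 25}}

```text
time: 4.0
tool_pos: [0.607, -0.2488, 0.2468]
tool_rot: [3.141, 0.0, 1.163]
contact_force: [0.7, -1.0, 0.1]
opening: 0.0476
grip_force: 25.0
```

Request:
{"fn": "arm_command", "kwargs": {"xyz": [[0,0,20],[0,0,35],[0,0,45],[-6.6,34,0],[-6.6,34,0],[-6.6,34,0],[-6.6,34,0],[-6.6,34,0],[-6.6,34,0],[-6.6,34,0],[-6.6,34,0],[-6.6,34,0],[-6.6,34,0],[-6.6,34,0],[-6.6,34,0],[-6.6,34,0],[-6.6,34,0],[-6.6,34,0],[-6.6,34,0],[-6.6,34,0]], "spin": [0,0,0,-3.5,-3.5,-3.5,-3.5,-3.5,-3.5,-3.5,-3.5,-3.5,-3.5,-3.5,-3.5,-3.5,-3.5,-3.5,-3.5,-3.5]}}

```text
time: 6.0
tool_pos: [0.4941, 0.3306, 0.3464]
tool_rot: [3.141, 0.001, 0.122]
contact_force: [1.3, -0.1, -1.3]
opening: 0.0476
grip_force: 25.0
```

Request:
{"fn": "arm_command", "kwargs": {"xyz": [[0,0,-25],[0,0,-30],[0,0,-30],[0,0,-20],[0,0,-10],[0,0,0],[0,0,0],[0,0,0]], "spin": [0,0,0,0,0,0,0,0]}}

```text
time: 6.8
tool_pos: [0.4952, 0.3294, 0.2331]
tool_rot: [-3.141, -0.002, 0.124]
contact_force: [-0.3, 0.4, -1.8]
opening: 0.0482
grip_force: 25.0
```

Request:
{"fn": "arm_command", "kwargs": {"xyz": [[-0.5,0,-13],[0,0,-10],[0,0,-5],[0,0,-3],[0,0,0],[0,0,0]], "spin": [0,0,0,0,0,0]}}

```text
time: 7.4
tool_pos: [0.4937, 0.329, 0.2016]
tool_rot: [3.141, 0.001, 0.125]
contact_force: [-6.0, -3.6, 10.0]
opening: 0.0479
grip_force: 25.0
```

Request:
{"fn": "arm_command", "kwargs": {"xyz": [[0,0,0],[0,0,0],[0,0,0],[0,0,0],[0,0,0],[0,0,0],[0,0,15],[0,0,35],[0,0,45],[0,0,45]], "spin": [0,0,0,0,0,0,0,0,0,0], "jaw": 1}}

```text
time: 8.4
tool_pos: [0.494, 0.3291, 0.3418]
tool_rot: [3.141, 0.001, 0.124]
contact_force: [0.5, -0.2, 0.1]
opening: 0.0917
grip_force: 0.0
```

Request:
{"fn": "arm_command", "kwargs": {"xyz": [[1.2,-36,0],[1.2,-36,0],[1.2,-36,0],[1.2,-36,0],[1.2,-36,0],[1.2,-36,0],[1.2,-36,0],[1.2,-36,0],[1.2,-36,0],[1.2,-36,0],[1.2,-36,0],[1.2,-36,0],[1.2,-36,0],[1.2,-36,0],[1.2,-36,0],[0,0,0],[0,0,0]], "spin": [4,4,4,4,4,4,4,4,4,4,4,4,4,4,4,0,0]}}

```text
time: 10.1
tool_pos: [0.512, -0.2112, 0.3404]
tool_rot: [-3.141, -0.0, 1.169]
contact_force: [0.2, -0.1, -1.3]
opening: 0.0919
grip_force: 0.0
```

```bash
python3 - <<'E'
from h import *
np.set_printoptions(precision=1,suppress=True)
t=grab("top"); save(t,"pics/t1.png"); P=pts(t)
print(np.array(topcarton(t,"red",.05,.065)),np.array(topcarton(t,"blue",.094,.115)))
for col in("yellow","green"): print(np.array(topcarton(t,col,.05,.065)))
h=cv2.cvtColor(t["img"],cv2.COLOR_RGB2HSV); print(h[288:297,207:215].reshape(-1,3)[::6].T)
E
```

```text
[491.4 327.6  57.5 180.1  50.5   7.4] [ 531.5 -165.2  102.6   85.3   48.7   66.9]
[ 617.7 -310.5   57.8   50.4   11.3   66.6]
[ 580.7 -182.2   57.5  179.6   49.1  -23.4]
[[ 63  67  67  67  56  67  67  67  45  67  68  68]
 [113 147 147 146  97 147 147 145  91 145 149 148]
 [158 153 153 154 163 154 153 153 165 155 154 153]]
```

Request:
{"fn": "arm_command", "kwargs": {"xyz": [[0.5,1.5,-20],[0,0,-20],[0,0,-20],[0,0,-15],[0,0,-12],[0,0,-5],[0,0,-2],[0,0,0],[0,0,0]], "spin": [0,0,0,0,0,0,0,0,0]}}

```text
time: 11.05
tool_pos: [0.5129, -0.2093, 0.2474]
tool_rot: [3.14, 0.0, 1.172]
contact_force: [-0.1, -0.4, -0.7]
opening: 0.0919
grip_force: 0.0
```

Request:
{"fn": "arm_command", "kwargs": {"xyz": [[0,0,0],[0,0,0],[0,0,0],[0,0,0],[0,0,0],[0,0,0],[0,0,0],[0,0,0]], "spin": [0,0,0,0,0,0,0,0], "jaw": -1}}

```text
time: 11.85
tool_pos: [0.5127, -0.2092, 0.2467]
tool_rot: [-3.141, -0.0, 1.172]
contact_force: [0.4, 0.0, 0.3]
opening: 0.0482
grip_force: 25.0
```

Request:
{"fn": "arm_command", "kwargs": {"xyz": [[0,0,20],[0,0,35],[0,0,45],[-0.4,29,0],[-0.4,29,0],[-0.4,29,0],[-0.4,29,0],[-0.4,29,0],[-0.4,29,0],[-0.4,29,0],[-0.4,29,0],[-0.4,29,0],[-0.4,29,0],[-0.4,29,0],[-0.4,29,0],[-0.4,29,0],[-0.4,29,0],[-0.4,29,0],[0,0,0],[0,0,0]], "spin": [0,0,0,-4,-4,-4,-4,-4,-4,-4,-4,-4,-4,-4,-4,-4,-4,-4,0,0]}}

```text
time: 13.85
tool_pos: [0.5064, 0.2261, 0.3461]
tool_rot: [3.141, 0.001, 0.127]
contact_force: [0.5, 0.4, -3.2]
opening: 0.0481
grip_force: 25.0
```

Request:
{"fn": "arm_command", "kwargs": {"xyz": [[0,0,-25],[0,0,-30],[0,0,-30],[0,0,-20],[0,0,-10],[0,0,0],[0,0,0],[0,0,0]], "spin": [0,0,0,0,0,0,0,0]}}

```text
time: 14.65
tool_pos: [0.5073, 0.2257, 0.2331]
tool_rot: [-3.141, -0.003, 0.124]
contact_force: [0.1, -0.6, -3.2]
opening: 0.0477
grip_force: 25.0
```

Request:
{"fn": "arm_command", "kwargs": {"xyz": [[-0.5,0,-13],[0,0,-10],[0,0,-5],[0,0,-3],[0,0,0],[0,0,0]], "spin": [0,0,0,0,0,0]}}

```text
time: 15.25
tool_pos: [0.5057, 0.2256, 0.2016]
tool_rot: [3.141, 0.001, 0.124]
contact_force: [-6.3, -2.4, 10.4]
opening: 0.0479
grip_force: 25.0
```

Request:
{"fn": "arm_command", "kwargs": {"xyz": [[0,0,0],[0,0,0],[0,0,0],[0,0,0],[0,0,0],[0,0,0],[0,0,15],[0,0,35],[0,0,45],[0,0,45]], "spin": [0,0,0,0,0,0,0,0,0,0], "jaw": 1}}

```text
time: 16.25
tool_pos: [0.506, 0.2256, 0.3419]
tool_rot: [3.141, 0.001, 0.124]
contact_force: [0.7, -0.3, 0.1]
opening: 0.0917
grip_force: 0.0
```

Request:
{"fn": "arm_command", "kwargs": {"xyz": [[0,-25,0],[0,-25,0],[0,-25,0],[0,-25,0],[0,-25,0],[0,-25,0],[0,-25,0],[0,-25,0],[0,0,0]], "spin": [8.3,8.3,8.3,8.3,8.3,8.3,8.3,8.3,0]}}

```text
time: 17.15
tool_pos: [0.5063, 0.0235, 0.3407]
tool_rot: [3.141, 0.001, 1.284]
contact_force: [-0.4, 0.4, 0.2]
opening: 0.0921
grip_force: 0.0
```

```bash
python3 - <<'E'
from h import *
np.set_printoptions(precision=1,suppress=True)
t=grab("top"); save(t,"pics/t2.png")
for col in HUE:
    try: print(col,np.array(topcarton(t,col,.05,.065)))
    except Exception as e: print(col,e)
E
```

```text
red [491.4 327.6  57.5 180.1  51.2   7.7]
blue [504.1 223.9  57.4 178.6  47.5   6.7]
yellow [ 540.  -277.1   57.4  180.6   50.1  -23.4]
green [ 581.2 -182.1   57.3  180.4   49.   -23.6]
```

View pics/t2.png

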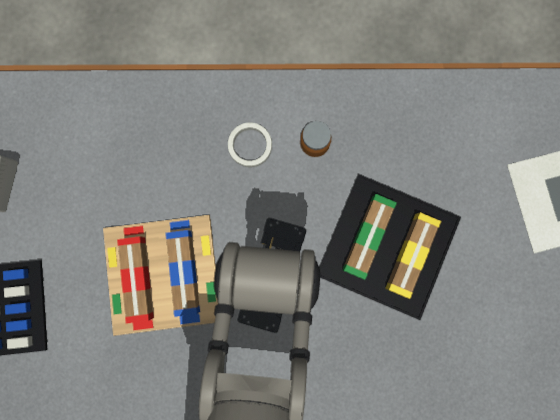

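The picture shows red (134,281) and blue (182,272) lying between their patches, within about 2 mm. Green (371,237) and yellow (414,256) are undisturbed on the tray.

Request:
{"fn": "arm_command", "kwargs": {"xyz": [[3.1,-27.3,0],[3.1,-27.3,0],[3.1,-27.3,0],[3.1,-27.3,0],[3.1,-27.3,0],[3.1,-27.3,0],[3.1,-27.3,0],[3.1,-27.3,0],[3.1,-27.3,0],[3.1,-27.3,0],[3.1,-27.3,0],[0,0,0],[0,0,-20],[0,0,-30],[0,0,-20],[0,0,0],[0,0,0]], "spin": [7.5,7.5,7.5,7.5,7.5,7.5,7.5,7.5,7.5,7.5,7.9,0,0,0,0,0,0]}}

```text
time: 18.9
tool_pos: [0.5408, -0.2736, 0.2711]
tool_rot: [3.141, -0.0, 2.729]
contact_force: [0.1, 0.4, -0.4]
opening: 0.0919
grip_force: 0.0
```

Request:
{"fn": "arm_command", "kwargs": {"xyz": [[-0.8,-3.5,-10],[0,0,-20],[0,0,-20],[0,0,-12],[0,0,-5],[0,0,-2],[0,0,0],[0,0,0]], "spin": [0,0,0,0,0,0,0,0]}}

```text
time: 19.7
tool_pos: [0.5398, -0.2782, 0.2026]
tool_rot: [-3.141, 0.002, 2.73]
contact_force: [0.1, 0.3, 0.6]
opening: 0.0917
grip_force: 0.0
```

Request:
{"fn": "arm_command", "kwargs": {"xyz": [[0,0,0],[0,0,0],[0,0,0],[0,0,0],[0,0,0],[0,0,0],[0,0,0],[0,0,0]], "spin": [0,0,0,0,0,0,0,0], "jaw": -1}}

```text
time: 20.5
tool_pos: [0.5395, -0.2781, 0.2017]
tool_rot: [3.142, -0.0, 2.73]
contact_force: [-0.3, -0.3, -0.4]
opening: 0.048
grip_force: 25.0
```

Request:
{"fn": "arm_command", "kwargs": {"xyz": [[0,0,20],[0,0,40],[0,0,45],[0,0,45],[0.8,35.2,0],[0.8,35.2,0],[0.8,35.2,0],[0.8,35.2,0],[0.8,35.2,0],[0.8,35.2,0],[0.8,35.2,0],[0.8,35.2,0],[0.8,35.2,0],[0.8,35.2,0],[0.8,35.2,0],[0.8,35.2,0],[0.8,35.2,0],[0.8,35.2,0],[0.8,35.2,0],[0.8,35.2,0]], "spin": [0,0,0,0,-3.7,-3.7,-3.7,-3.7,-3.7,-3.7,-3.7,-3.7,-3.7,-3.7,-3.7,-3.7,-3.7,-3.7,-3.7,-4.1]}}

```text
time: 22.5
tool_pos: [0.552, 0.2866, 0.3513]
tool_rot: [-3.141, 0.0, 1.687]
contact_force: [0.7, 0.2, -2.0]
opening: 0.0477
grip_force: 25.0
```

Request:
{"fn": "arm_command", "kwargs": {"xyz": [[0,0,0],[0,0,-25],[0,0,-25],[0,0,-15],[0,0,-5],[0,0,0],[0,0,0],[0,0,0]], "spin": [0,0,0,0,0,0,0,0]}}

```text
time: 23.3
tool_pos: [0.5527, 0.2851, 0.2829]
tool_rot: [3.139, -0.0, 1.69]
contact_force: [0.3, 0.3, -2.0]
opening: 0.0479
grip_force: 25.0
```

Request:
{"fn": "arm_command", "kwargs": {"xyz": [[-0.5,0,-12],[0,0,-12],[0,0,-6],[0,0,-4],[0,0,-1.5],[0,0,0],[0,0,0]], "spin": [0,0,0,0,0,0,0]}}

```text
time: 24.0
tool_pos: [0.5515, 0.2851, 0.2467]
tool_rot: [-3.141, 0.0, 1.69]
contact_force: [-4.2, -1.8, 5.9]
opening: 0.0479
grip_force: 25.0
```

Request:
{"fn": "arm_command", "kwargs": {"xyz": [[0,0,0],[0,0,0],[0,0,0],[0,0,0],[0,0,0],[0,0,0],[0,0,15],[0,0,30],[0,0,35],[0,0,15]], "spin": [0,0,0,0,0,0,0,0,0,0], "jaw": 1}}

```text
time: 25.0
tool_pos: [0.5523, 0.2854, 0.3447]
tool_rot: [3.137, -0.001, 1.69]
contact_force: [0.3, 0.1, -0.0]
opening: 0.0919
grip_force: 0.0
```

Request:
{"fn": "arm_command", "kwargs": {"xyz": [[2,-31.1,0],[2,-31.1,0],[2,-31.1,0],[2,-31.1,0],[2,-31.1,0],[2,-31.1,0],[2,-31.1,0],[2,-31.1,0],[2,-31.1,0],[2,-31.1,0],[2,-31.1,0],[2,-31.1,0],[2,-31.1,0],[2,-31.1,0],[2,-31.1,0],[0,0,-25],[0,0,-30],[0,0,-15],[0,0,0],[0,0,0]], "spin": [4,4,4,4,4,4,4,4,4,4,4,4,4,4,4,0,0,0,0,0]}}

```text
time: 27.0
tool_pos: [0.582, -0.1814, 0.2717]
tool_rot: [3.141, 0.0, 2.737]
contact_force: [0.3, 0.1, -0.1]
opening: 0.0922
grip_force: 0.0
```

```bash
python3 - <<'E'
from h import *
np.set_printoptions(precision=1,suppress=True)
t=grab("top"); save(t,"pics/t3.png")
print(np.array(topcarton(t,"yellow",.094,.115)),observe()["tool_pos"]*1000)
print(np.array(topcarton(t,"red",.05,.065)),np.array(topcarton(t,"blue",.05,.065)))
E
```

```text
[551.6 284.3 102.5 181.   48.3 -83.1] [ 582.2 -181.4  272.3]
[491.1 327.1  57.5 179.4  51.1   7.3] [503.7 223.7  57.2 177.8  47.7   6.7]
```

Yellow is within 1 mm of its target; now green.

Request:
{"fn": "arm_command", "kwargs": {"xyz": [[-1,-0.7,-12],[0,0,-20],[0,0,-20],[0,0,-12],[0,0,-5],[0,0,-1],[0,0,0],[0,0,0]], "spin": [-0.3,0,0,0,0,0,0,0]}}

```text
time: 27.85
tool_pos: [0.5811, -0.1822, 0.2021]
tool_rot: [3.142, 0.002, 2.732]
contact_force: [1.1, 0.2, 0.7]
opening: 0.0912
grip_force: 0.0
```

Request:
{"fn": "arm_command", "kwargs": {"xyz": [[0,0,0],[0,0,0],[0,0,0],[0,0,0],[0,0,0],[0,0,0],[0,0,0],[0,0,0]], "spin": [0,0,0,0,0,0,0,0], "jaw": -1}}

```text
time: 28.65
tool_pos: [0.5808, -0.1821, 0.2012]
tool_rot: [-3.142, -0.0, 2.732]
contact_force: [-0.1, -0.5, -1.1]
opening: 0.0478
grip_force: 25.0
```

Request:
{"fn": "arm_command", "kwargs": {"xyz": [[0,0,20],[0,0,40],[0,0,45],[0,0,45],[-8.3,28.3,0],[-8.3,28.3,0],[-8.3,28.3,0],[-8.3,28.3,0],[-8.3,28.3,0],[-8.3,28.3,0],[-8.3,28.3,0],[-8.3,28.3,0],[-8.3,28.3,0],[-8.3,28.3,0],[-8.3,28.3,0],[-8.3,28.3,0],[-8.3,28.3,0],[-8.3,28.3,0],[-8.3,28.3,0],[-8.3,28.3,0]], "spin": [0,0,0,0,-3.7,-3.7,-3.7,-3.7,-3.7,-3.7,-3.7,-3.7,-3.7,-3.7,-3.7,-3.7,-3.7,-3.7,-3.7,-4.2]}}

```text
time: 30.65
tool_pos: [0.4473, 0.2718, 0.3508]
tool_rot: [-3.141, 0.0, 1.687]
contact_force: [0.5, 0.2, -2.6]
opening: 0.0474
grip_force: 25.0
```

Request:
{"fn": "arm_command", "kwargs": {"xyz": [[0,0,0],[0,0,-25],[0,0,-25],[0,0,-15],[0,0,-5],[0,0,0],[0,0,0],[0,0,0]], "spin": [0,0,0,0,0,0,0,0]}}

```text
time: 31.45
tool_pos: [0.4484, 0.2708, 0.2822]
tool_rot: [3.14, -0.0, 1.69]
contact_force: [0.3, 0.5, -1.9]
opening: 0.0477
grip_force: 25.0
```

Request:
{"fn": "arm_command", "kwargs": {"xyz": [[0,0,-12],[0,0,-12],[0,0,-6],[0,0,-4],[0,0,-1.2],[0,0,0],[0,0,0]], "spin": [0,0,0,0,0,0,0]}}

```text
time: 32.15
tool_pos: [0.4478, 0.2707, 0.2461]
tool_rot: [-3.141, 0.0, 1.69]
contact_force: [-3.2, -1.1, 1.7]
opening: 0.048
grip_force: 25.0
```

Request:
{"fn": "arm_command", "kwargs": {"xyz": [[0,0,0],[0,0,0],[0,0,0],[0,0,0],[0,0,0],[0,0,0],[0,0,15],[0,0,30],[0,0,35],[0,0,15]], "spin": [0,0,0,0,0,0,0,0,0,0], "jaw": 1}}

```text
time: 33.15
tool_pos: [0.4485, 0.271, 0.3441]
tool_rot: [3.137, -0.001, 1.69]
contact_force: [0.1, 0.9, 0.4]
opening: 0.0918
grip_force: 0.0
```

Request:
{"fn": "arm_command", "kwargs": {"xyz": [[0,-35,0],[0,-35,0],[0,-35,0],[0,-35,0],[0,-35,0],[0,-35,0],[0,-35,0],[0,-35,0],[0,-35,0],[0,-35,0],[0,0,0],[0,0,0]], "spin": [0,0,0,0,0,0,0,0,0,0,0,0]}}

```text
time: 34.35
tool_pos: [0.4479, -0.0797, 0.341]
tool_rot: [-3.142, -0.0, 1.688]
contact_force: [-0.0, -0.6, -0.7]
opening: 0.0916
grip_force: 0.0
```

```bash
python3 - <<'E'
from h import *
np.set_printoptions(precision=1,suppress=True)
t=grab("top"); save(t,"pics/t4.png")
for col in("yellow","green"): print(np.array(topcarton(t,col,.094,.115)))
for col in("red","blue"): print(np.array(topcarton(t,col,.05,.065)))
E
```

```text
[551.7 284.1 102.4 180.6  48.3 -83.1]
[447.8 268.7 102.4 179.8  46.1 -83.2]
[491.  327.7  57.4 179.3  50.1   6.8]
[503.7 224.3  57.3 177.9  48.7   6.3]
```

View pics/t4.png

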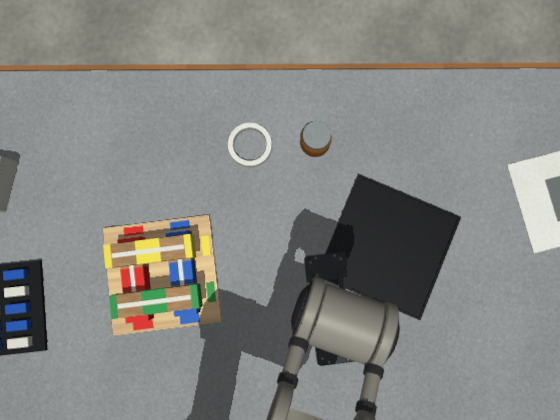

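The picture shows yellow at (149,250) and green at (155,301), lying crosswise on red and blue. All four are within about 3 mm of their marks, the gripper is clear, and the roll and jar haven't moved.

```bash
python3 -c "
from cell import *
print(hand_in())"
```

```text
the job is handed in; nothing more can be done
None
```

I rebuilt the stack on the board and handed the job in at about 34 s on the robot's clock: in the last picture all four cartons lay within about 3 mm of their marks, released; no verdict came back.

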